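# Refit the jewelled plate on the gem-setting turntable

### The arm

A 6-joint arm with a two-finger parallel gripper is mounted at the origin on the work surface. World frame = base frame: x ahead of the robot, y to its left, z up, the work surface at z = 0. Lengths are in mm, angles in rad, forces in N, time in s.
With the tool pointing down it reaches from about 275 to 750 mm from the base axis. Payload 10.2 kg.
Tool frame: the origin (TCP) lies at the very end of the fingers, on their centre line; the grasp point (between the pads) lies 19 mm behind it; z points along the fingers, y is the direction in which the jaws open and shut (so a half turn about z gives the same grasp; the last joint's range is limited). The gripper opens to 85 mm and grips with 20 to 120 N. Pads are 22 mm wide; open, the fingers measure 114 mm over their backs; the gripper's body (76 mm by 85 mm) begins 54 mm behind the grasp point. The pads swing forward as they close: fully open they stand 13 mm farther back than shut.
Start: joints at [1.093, 0.313, 1.498, -0, 1.331, -0.223], TCP at [132.34, 508.052, 194.794] pointing down, gripper open.
Joint ranges: [-2.94, 2.94], [-0.97, 2.17], [0.19, 2.56], [-1.23, 4.37], [0.02, 3.11], [-2.88, 2.88]. Speed limits (rad/s): [2.39, 2.39, 3.01, 3.14, 3.14, 3.14].

### API

Orientations are given as a unit quaternion [w, x, y, z].
In Python, from rig import sensors, imaging, ctrl gives the robot as it stands.
- The arm moves only by the shell command python3 -m creep 'ROWS' [FORCE]. ROWS is JSON, a list of rows, each an object with "grip": the finger opening in mm, from 0 to 85.4; "linear": the shift along the tool's x, y, z in mm, a list of three; "rot": the turn, a rotation vector about the tool's x, y, z in rad, a list of three. A call has 1 to 12 rows; each row shifts and turns the commanded pose from where the row before left it, along the tool's axes as they then stand; what a row does not reach is not made up. A row lasts 1/12 s, in which the tool goes at most 41.7 mm and 7.16 degrees, less where a joint would pass 70% of its speed; a pose out of reach is approached as far as the arm can. A call with a gripper value outside its range is refused whole. The fingers move at their own pace and stop on an object; FORCE is the grip in N (left out, the last holds). Time passes only in rows, so rows that do not move let the fingers close. It gives the time, the measured TCP pose, the force and the opening at its end, in the units of the state.
- sensors.sense(): the state, without advancing time (a new reading comes with each control period).
- imaging.capture(name): name is "side" or "top" or "wrist"; returns (picture, depth): 480x640x3 uint8, red, green, blue; 480x640 float32, mm along the optical axis (not along the pixel's ray), 0 where there is no reading.
- imaging.camera_params(name): a dict with "intrinsics" (3x3 intrinsics, pixels), "k1" (the pictures are not rectified: a ray, as slopes to the right and down, at radius r is drawn at 1 + k1 r^2 times it, then the intrinsics apply), "R" (3x3) and "t" (3): a world point X has camera coordinates R X + t. Camera axes: x right, y down, z forward; pixel columns grow to the right and rows downward; lengths in mm; the calibration is good to about 2 mm. A picture is of the moment at which its call begins: read the wrist's pose just before it. camera_params takes no time and is no camera call; for the wrist camera it gives the pose at the moment of the call.
- ctrl.finish_job(): hands the job in, once; it reports no verdict.
The state is a dict: "time_s": time; "joints": joint angles; "dq": joint speeds; "tau": joint torques, N m; "eef_pos": TCP position; "ee_rot": TCP orientation; "force": force on the tool from outside, world axes, zero at the start; "wrist_torque": the same for the moment, N m; "grip_width": opening from 0.0 (shut) to 1.0 (fully open).
Only numpy, scipy, OpenCV 4.12 (cv2) and the standard library are available. Lean on these libraries where they do the work, as an engineer would, in place of code of your own. Each camera call takes 0.05 s, during which the arm holds its last target.

### The job

Fit the loose round green plate onto the gem-setting turntable: pick it up by its orange grip, lower it over the centre pin, turn it gently until its three holes find the three brass studs, and slide it down until it lies flat and fully home on the dark flange. Do not force or drop it on the studs, leave the things around (cup, jar, brass bangle, glue gun) where they are, and let go at the end.

Things in the scene. Friction and masses are not known exactly. Their poses are not given: they have to be found in the camera images.
- plate_centre (a point): Middle of the loose plate, half-way up: on its axis, 25 mm above its underside. The plate is a green metal disc, 130 mm across, 10 mm thick, with an orange square grip, 34 x 34 mm, standing 40 mm above its middle (50 mm tall in all). z up; x points to one of the holes; the grip's flats are square to x and y. It starts flat on the table at any yaw.
- seat (a point): Middle of the upper face of the turntable's dark flange (110 mm across), 60 mm above the table: the plate's underside must lie here; z up. From it rise a steel centre pin, 16 mm across, 34 mm tall, its top 9 mm tapering to 8 mm across; and three brass studs, 10 mm across, 16 mm tall, the top 3 mm tapering to 6 mm across, 42 mm from the middle, 120 degrees apart.
- stand: The turntable: grey foot, 150 mm across, fixed to the table (origin under its centre), flange, pin and studs. The studs' angle differs each time and is NOT given by this yaw or the seat's: it must be seen or felt. A brake holds flange and studs (slips only above 5 N m). At a wrong angle the plate rests on the stud tops, 16 mm too high.
- plate: The same plate; origin at the centre of its underside, axes as plate_centre. A square bore, 18 x 18 mm, with sides along x and y, runs upright right through grip and disc. Three round through-holes of 12.6 mm lie 42 mm from the middle, 120 degrees apart. Gems round the rim. Mass 0.3 to 0.6 kg.
- cup: Bystander: small green cup, 54 mm across, 50 mm tall; origin at the centre of its underside.
- jar: Bystander: amber jar with blue cap, 60 mm across, 75 mm tall; origin at the centre of its underside.
- bangle: Bystander: brass ring, 100 mm across, 22 mm tall, lying flat; origin at the centre of its underside.
- glue_gun: Bystander: black glue gun lying on its side, about 190 x 130 mm, 45 mm tall, its barrel along x; origin under the middle of the barrel, on the table.
Mind the look-alikes: they are no part of the job. There is more than one size of the stand; the job needs the largest.

How it is judged:
By the outcome, as a careful person would: the job done as asked, in the order asked, and still so for the second after the job is handed in, with the robot touching nothing.
It also fails if it takes over 72 s, if anything falls off the work surface, if the arm or the gripper's body presses on something with over 40 N, if the wrist force passes 120 N, or if a joint passes its speed limit or range.

## Working session

There is one attempt and no reset: what is moved stays moved. The work goes in short steps, Python scripts to look and compute and a shell command to move; the robot and the scene stay as the last step left them, time stands still between calls to the robot, and variables do not carry over. Pictures are saved under pics/ and viewed, and the job is handed in when it is done.

```bash
ls; mkdir -p pics; cat > h.py <<'E'
import numpy as np, cv2
from rig import sensors, imaging, ctrl
def cap(name,fn=None):
    p=imaging.camera_params(name); im,d=imaging.capture(name)
    if fn: cv2.imwrite('pics/'+fn,im[:,:,::-1])
    return im,d,p
def ray(p,u,v):
    K=np.array(p['intrinsics']);k1=p['k1']
    xd,yd=(u-K[0,2])/K[0,0],(v-K[1,2])/K[1,1]
    x,y=xd,yd
    for _ in range(20):
        s=1+k1*(x*x+y*y); x,y=xd/s,yd/s
    R=np.array(p['R']);t=np.array(p['t'])
    return -R.T@t, R.T@np.array([x,y,1.])
def onplane(p,u,v,z):
    o,d=ray(p,u,v); return o+d*(z-o[2])/d[2]
def proj(p,X):
    R=np.array(p['R']);t=np.array(p['t']);K=np.array(p['intrinsics'])
    c=R@np.array(X,float)+t; x,y=c[0]/c[2],c[1]/c[2]; s=1+p['k1']*(x*x+y*y)
    return np.array([K[0,0]*x*s+K[0,2],K[1,1]*y*s+K[1,2]])
E
python3 - <<'E'
from h import *
for n in ['top','side','wrist']:
    im,d,p=cap(n,n+'0.png'); o,r=ray(p,320,240); print(n,o.round(),r.round(2),p['k1'],np.array(p['intrinsics'])[0,0])
print(sensors.sense())
E
```

```text
pics
top [417. -75. 880.] [ 0.18 -0.04 -0.98] -0.02751735389574875 445.81846162994276
side [ 392. -844.  521.] [ 0.15  0.84 -0.52] -0.10804815889080235 436.41144919820493
wrist [ 58. 528. 374.] [ 0.28 -0.08 -0.96] 0.0069698858156327995 344.13589171900685
{'time_s': 0.15, 'joints': array([ 1.09262702e+00,  3.13317534e-01,  1.49822890e+00, -2.84388774e-05,
        1.33098719e+00, -2.23362784e-01]), 'dq': array([ 0.00048969, -0.0029503 , -0.00073462, -0.00193237, -0.00185903,
       -0.00249401]), 'tau': array([ 6.77336138e-04, -4.12371111e+01, -2.59799784e+01, -1.70479248e-04,
        3.20953091e-03, -3.69058034e-05]), 'eef_pos': array([132.23038309, 507.85368497, 194.38124422]), 'ee_rot': array([-1.48695830e-04,  1.27055513e-01,  9.91895496e-01, -4.46580064e-04]), 'force': array([ 0.63016423,  1.16360545, -0.08316205]), 'wrist_torque': array([-0.01055515, -0.00938356, -0.02847556]), 'grip_width': 0.9980058290583419}
```

View pics/top0.png

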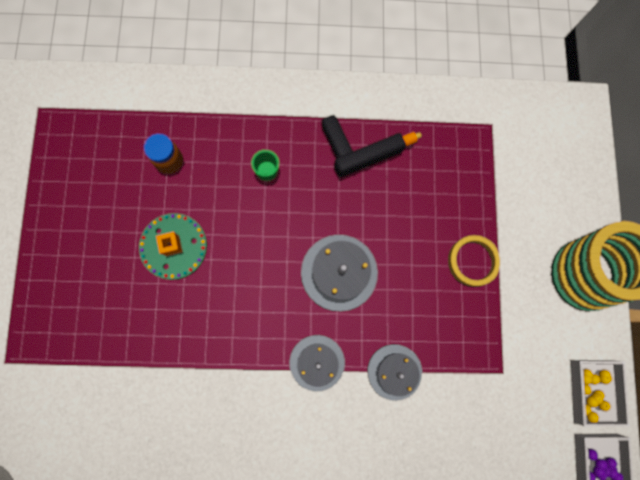

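View pics/side0.png

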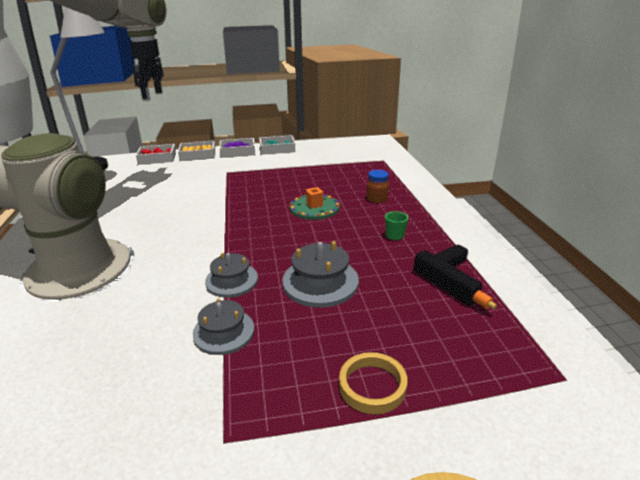

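View pics/wrist0.png

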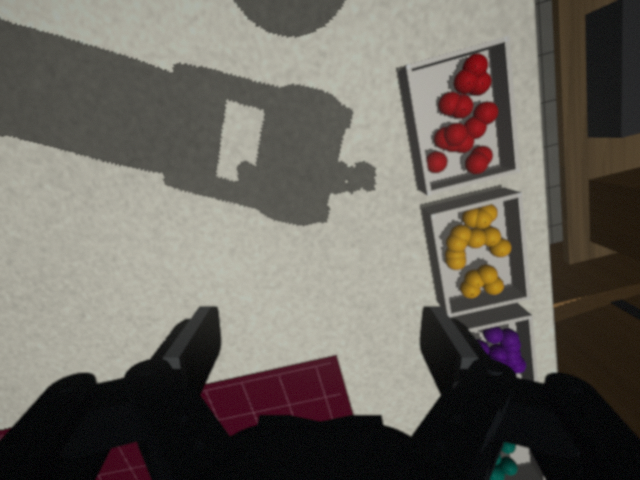

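The top view shows the green plate with its orange grip at (172,246). There are three stands: a large one at (340,272) and smaller ones at (317,363) and (395,372). The large one fits "largest". I'll measure it and enlarge it to confirm.

```bash
python3 - <<'E'
from h import *
im,d,p=cap('top'); hsv=cv2.cvtColor(im,cv2.COLOR_RGB2HSV)
for n,(u,v,z) in dict(plate=(172,246,10),grip=(167,242,50),cup=(265,165,50),jar=(160,148,75),gun=(370,155,30),bangle=(475,261,22),standL=(340,272,60),s1=(317,363,40),s2=(395,372,40)).items(): print(n,onplane(p,u,v,z).round(), d[v,u])
def crop(u,v,r,k): return cv2.resize(im[v-r:v+r,u-r:u+r],None,fx=k,fy=k,interpolation=cv2.INTER_CUBIC)
a=np.hstack([crop(172,246,45,4),crop(340,272,45,4)]); cv2.imwrite('pics/crop1.png',a[:,:,::-1])
# foot circles of the three stands
grey=((hsv[:,:,1]<70)&(hsv[:,:,2]<175)&(hsv[:,:,2]>35)).astype(np.uint8)
for (u,v) in [(340,272),(317,363),(395,372)]:
    m=np.zeros_like(grey); cv2.circle(m,(u,v),48,1,-1); m=m&grey
    c=max(cv2.findContours(m,0,1)[0],key=cv2.contourArea); print('stand',cv2.minEnclosingCircle(c))
# grip
m=cv2.inRange(hsv,(5,150,120),(20,255,255)); m2=np.zeros_like(m); m2[215:275,140:200]=m[215:275,140:200]
c=max(cv2.findContours(m2,0,1)[0],key=cv2.contourArea); print('grip',cv2.minAreaRect(c),cv2.contourArea(c))
g=cv2.inRange(hsv,(65,60,40),(90,255,255)); g[:,:130]=0; g[:,215:]=0; g[:205]=0; g[285:]=0
c=max(cv2.findContours(g,0,1)[0],key=cv2.contourArea); print('plate',cv2.fitEllipse(cv2.convexHull(c)))
# studs
b=cv2.inRange(hsv,(12,130,110),(32,255,255)); 
for c in cv2.findContours(b,0,1)[0]:
    M=cv2.moments(c)
    if M['m00']>1:
        u,v=M['m10']/M['m00'],M['m01']/M['m00']
        if 290<u<430 and 230<v<400: print('stud',round(u,1),round(v,1),M['m00'],onplane(p,u,v,76).round(1))
E
```

```text
plate [551. 175.  10.] 830.2476
grip [553. 173.  50.] 869.91266
cup [709.  -3.  50.] 909.7567
jar [727. 193.  75.] 833.1189
gun [ 745. -211.   30.] 877.68304
bangle [ 537. -422.   22.] 898.57074
standL [ 504. -151.   60.] 809.79156
s1 [ 338. -113.   40.] 792.898
s2 [ 324. -257.   40.] 816.08746
stand ((339.047119140625, 272.5392761230469), 38.51716995239258)
stand ((314.0, 370.5), 44.0029411315918)
stand ((395.4398193359375, 371.6431579589844), 28.56250762939453)
grip ((166.8823699951172, 242.52944946289062), (18.91777801513672, 19.887920379638672), 75.96376037597656) 338.0
plate ((172.61448669433594, 246.21360778808594), (63.883453369140625, 66.42476654052734), 61.88345718383789)
stud 409.1 388.4 5.5 [ 300.3 -274.1   76. ]
stud 383.4 376.7 6.0 [ 319.6 -228.7   76. ]
stud 331.0 374.7 5.0 [ 321.4 -136.1   76. ]
stud 303.0 372.0 4.0 [325.1 -87.   76. ]
stud 405.7 360.0 5.0 [ 349.  -268.5   76. ]
stud 319.0 348.8 3.0 [ 365.5 -114.1   76. ]
stud 334.1 290.5 13.0 [ 468.8 -139.1   76. ]
stud 364.2 265.1 13.0 [ 516.4 -193.3   76. ]
stud 327.4 251.1 10.5 [ 540.3 -125.7   76. ]
```

View pics/crop1.png

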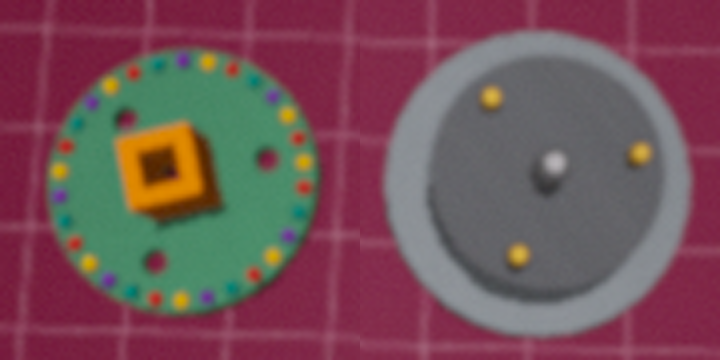

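The crop confirms it: the left panel is the plate, with its holes at about (158,230), (194,240) and (166,266). The right panel is the largest stand, with its studs at (327,251), (364,265) and (334,290). Next I'll compute the plate yaw and the moves.

```bash
cat >> h.py <<'E'
from scipy.spatial.transform import Rotation as Rn
def tool():
    s=sensors.sense(); q=s['ee_rot']; R=Rn.from_quat([q[1],q[2],q[3],q[0]]).as_matrix()
    return s,R,np.array(s['eef_pos'])
def plan(xy,z,yaw):
    """print shift in tool axes & rot to bring the tool to xy,z with tool x at yaw(deg), pointing down"""
    s,R,pp=tool(); c,sn=np.cos(np.radians(yaw)),np.sin(np.radians(yaw))
    T=np.array([[c,sn,0],[sn,-c,0],[0,0,-1]])
    print('pos',pp.round(1),'toolx yaw',np.degrees(np.arctan2(R[1,0],R[0,0])).round(2),'lin(tool)',(R.T@(np.array([*xy,z])-pp)).round(1),'rot',Rn.from_matrix(R.T@T).as_rotvec().round(4))
E
python3 - <<'E'
from h import *
im,d,p=cap('top')
H=[(158.5,230.5),(193.75,240.5),(165.75,266)]
P=np.array([onplane(p,u,v,10)[:2] for u,v in H]); c=P.mean(0); print(P.round(1),c.round(1))
a=np.degrees(np.arctan2(*(P-c).T[::-1])); print(a.round(1),a%120, np.hypot(*(P-c).T))
print('disc',onplane(p,172.6,246.2,9).round(1))
r=cv2.boxPoints(((166.88,242.53),(18.9,19.9),75.96)); 
crop=(im[190:300,120:225]); 
G=np.array([(115,133),(186,121),(204,196),(134,211)])/4+[127,201]
Q=np.array([onplane(p,u,v,50)[:2] for u,v in G]); print(Q.round(1),Q.mean(0).round(1)); e=np.diff(np.vstack([Q,Q[:1]]),axis=0); print(np.degrees(np.arctan2(e[:,1],e[:,0]))%90,np.hypot(*e.T))
plan((552,174),150,0)
E
```

```text
[[581.5 203.8]
 [563.6 133.5]
 [511.8 184.2]] [552.3 173.9]
[ 45.7 -74.3 165.6] [45.73570329 45.69356798 45.63674074] [41.83324834 41.89891568 41.83945439]
disc [551.2 174.2   9. ]
[[566.6 195.6]
 [573.4 162.9]
 [538.1 151.9]
 [530.  183.8]] [552.  173.6]
[11.65845582 17.28816057 14.11825951 17.81397257] [33.30921477 36.98900749 32.84602715 38.44193574]
pos [132.3 507.9 194.5] toolx yaw 165.4 lin(tool) [-490.3 -217.3   44.6] rot [-3.0000e-04  9.0000e-04  2.8868e+00]
```

```bash
python3 -m creep '[{"grip":85,"linear":[-36,-16,0],"rot":[0,0,0]},{"grip":85,"linear":[-36,-16,0],"rot":[0,0,0]},{"grip":85,"linear":[-36,-16,0],"rot":[0,0,0]},{"grip":85,"linear":[-36,-16,0],"rot":[0,0,0]},{"grip":85,"linear":[-36,-16,0],"rot":[0,0,0]},{"grip":85,"linear":[-36,-16,0],"rot":[0,0,0]},{"grip":85,"linear":[-36,-16,0],"rot":[0,0,0]},{"grip":85,"linear":[-36,-16,0],"rot":[0,0,0]},{"grip":85,"linear":[-36,-16,0],"rot":[0,0,0]},{"grip":85,"linear":[-36,-16,0],"rot":[0,0,0]},{"grip":85,"linear":[-36,-16,0],"rot":[0,0,0]},{"grip":85,"linear":[-36,-16,0],"rot":[0,0,0]}]'
python3 -m creep '[{"grip":85,"linear":[0,0,0],"rot":[0,0,0.116]},{"grip":85,"linear":[0,0,0],"rot":[0,0,0.116]},{"grip":85,"linear":[0,0,0],"rot":[0,0,0.116]},{"grip":85,"linear":[0,0,0],"rot":[0,0,0.116]},{"grip":85,"linear":[0,0,0],"rot":[0,0,0.116]},{"grip":85,"linear":[0,0,0],"rot":[0,0,0.116]},{"grip":85,"linear":[0,0,0],"rot":[0,0,0.116]},{"grip":85,"linear":[0,0,0],"rot":[0,0,0.116]},{"grip":85,"linear":[0,0,0],"rot":[0,0,0.114]}]'
python3 - <<'E'
from h import *
plan((552,174),190,105.7); print(sensors.sense()['joints'].round(2))
E
```

```text
time_s: 1.25
eef_pos: [503.3, 211.8, 194.8]
ee_rot: [-0.0, 0.127, 0.992, 0.0]
force: [0.3, 1.2, 0.5]
grip_width: 0.995
time_s: 2.0
eef_pos: [501.9, 213.3, 194.7]
ee_rot: [-0.0, 0.606, 0.795, -0.0]
force: [-0.5, -0.6, -0.6]
grip_width: 0.996
pos [501.9 213.3 194.7] toolx yaw 105.37 lin(tool) [-51.2  37.8   4.6] rot [-0.0003  0.     -0.0058]
[ 0.19  0.36  1.44 -0.    1.35 -0.08]
```

```bash
python3 -m creep '[{"grip":85,"linear":[-17,13,0],"rot":[0,0,-0.003]},{"grip":85,"linear":[-17,13,0],"rot":[0,0,-0.003]},{"grip":85,"linear":[-17,12,0],"rot":[0,0,0]},{"grip":85,"linear":[0,0,0],"rot":[0,0,0]}]'
python3 - <<'E'
from h import *
im,d,p=cap('wrist','w1.png'); print(tool()[2], -np.array(p['R']).T@p['t'])
plan((552,174),18,105.7)
for z in (10,50): print(proj(p,(552,174,z)))
E
```

```text
time_s: 2.33
eef_pos: [554.4, 172.5, 194.2]
ee_rot: [0.0, 0.603, 0.798, -0.0]
force: [0.8, 0.0, 1.0]
grip_width: 0.996
[553.12704159 173.7085429  194.15779336] [533.63048347 248.00963268 373.80127121]
pos [553.1 173.7 194.2] toolx yaw 105.93 lin(tool) [  0.6  -0.9 176.2] rot [-0.0008 -0.0001  0.004 ]
[317.86850056 207.63209174]
[317.59222091 216.18933206]
```

View pics/w1.png

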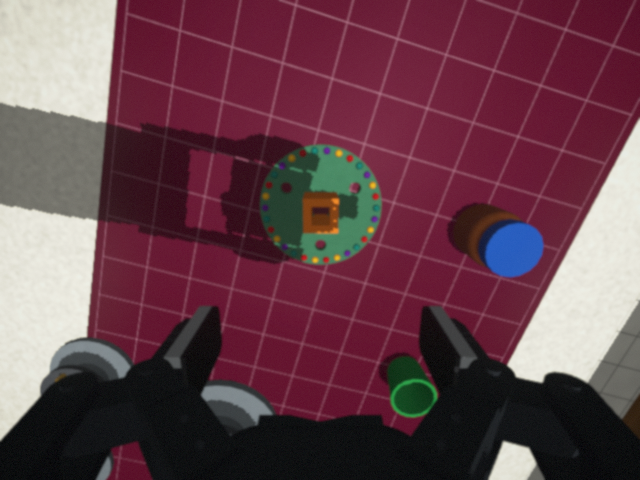

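The wrist view shows the disc centred near (321,205). Its holes are at (286,188), (355,188) and (320,244), and the grip sits square to the jaws. I'll refine from here.

```bash
python3 - <<'E'
from h import *
im,d,p=cap('wrist'); 
cv2.imwrite('pics/w1c.png',cv2.resize(im[135:275,250:395],None,fx=4,fy=4,interpolation=cv2.INTER_CUBIC)[:,:,::-1])
hsv=cv2.cvtColor(im,cv2.COLOR_RGB2HSV)
m=(((hsv[:,:,0]<20)|(hsv[:,:,0]>150))&(hsv[:,:,1]>100)&True).astype(np.uint8)
g=cv2.inRange(hsv,(50,50,20),(95,255,255)); r=np.zeros_like(g); r[135:275,250:395]=g[135:275,250:395]
c=max(cv2.findContours(r,0,1)[0],key=cv2.contourArea); hull=cv2.convexHull(c); e=cv2.fitEllipse(hull); print(e,onplane(p,*e[0],9.5).round(1))
# outline points on plane z=10 -> circle
P=np.array([onplane(p,u,v,10)[:2] for u,v in hull[:,0]]); print(cv2.minEnclosingCircle(P.astype(np.float32)))
E
```

```text
((321.1988830566406, 205.6325225830078), (118.55368041992188, 119.92887878417969), 95.27180480957031) [553.4 178.3   9.5]
((554.2764282226562, 175.17543029785156), 64.95053100585938)
```

View pics/w1c.png

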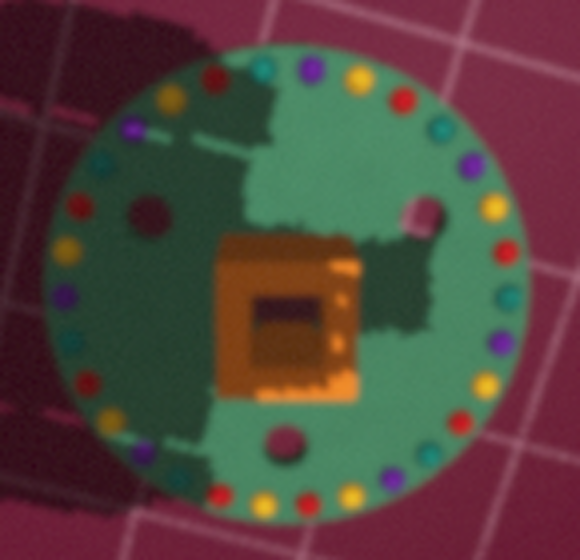

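```bash
python3 - <<'E'
from h import *
p=imaging.camera_params('wrist')
f=lambda L,z:np.array([onplane(p,u/4+250,v/4+135,z)[:2] for u,v in L])
P=f([(149,217),(425,218),(287,446)],10);c=P.mean(0);a=np.degrees(np.arctan2(*(P-c).T[::-1]));print(c,a,np.hypot(*(P-c).T))
Q=f([(217,262),(358,262),(358,402),(217,402)],50);print(Q.mean(0)); e=np.diff(Q,axis=0);print(np.degrees(np.arctan2(e[:,1],e[:,0]))%90,np.hypot(*e.T))
plan((553,174.5),60,105.5)
E
```

```text
[554.26055855 175.71418884] [165.67548233  45.99309438 -73.9524573 ] [42.2827624  42.10026898 42.39419601]
[554.39199528 175.206653  ]
[15.97261743 16.94537382 15.98214175] [33.50996124 34.67513171 34.59104835]
pos [552.4 174.5 194.4] toolx yaw 105.99 lin(tool) [ -0.2   0.7 134.4] rot [-0.0009 -0.0004  0.0085]
```

```bash
python3 -m creep '[{"grip":85,"linear":[0,-1,30],"rot":[0,0,0]},{"grip":85,"linear":[0,0,30],"rot":[0,0,0]},{"grip":85,"linear":[0,0,30],"rot":[0,0,0]},{"grip":85,"linear":[0,0,30],"rot":[0,0,0]},{"grip":85,"linear":[0,0,14],"rot":[0,0,0]},{"grip":85,"linear":[0,0,0],"rot":[0,0,0]}]' 30
python3 - <<'E'
from h import *
plan((553.5,174.8),18,105.9)
cap('wrist','w2.png');cap('side','s2.png')
E
```

```text
time_s: 2.93
eef_pos: [548.8, 174.9, 57.6]
ee_rot: [-0.002, 0.601, 0.799, -0.002]
force: [0.1, 0.1, -0.2]
grip_width: 0.996
pos [548.8 174.9  57.6] toolx yaw 106.09 lin(tool) [-1.5  4.7 39.6] rot [-0.0063 -0.0013  0.0033]
```

View pics/w2.png

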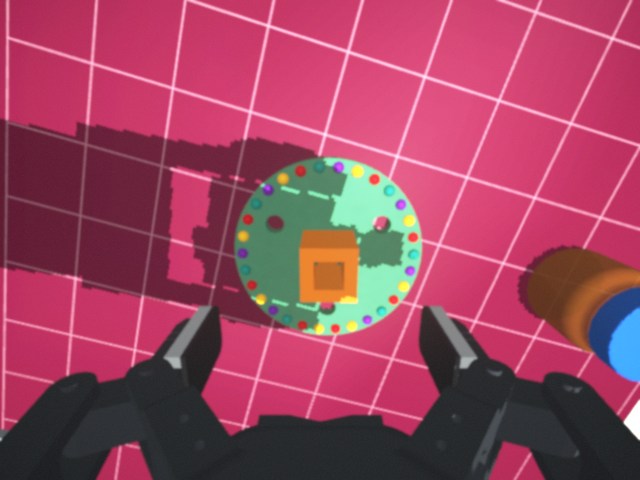

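```bash
python3 -m creep '[{"grip":85,"linear":[-1,4,0],"rot":[-0.003,0,0]},{"grip":85,"linear":[0,0,0],"rot":[0,0,0]},{"grip":85,"linear":[0,0,14],"rot":[0,0,0]},{"grip":85,"linear":[0,0,13],"rot":[0,0,0]},{"grip":85,"linear":[0,0,11],"rot":[0,0,0]},{"grip":85,"linear":[0,0,0],"rot":[0,0,0]},{"grip":85,"linear":[0,0,0],"rot":[0,0,0]}]' 30
python3 - <<'E'
from h import *
plan((553.5,174.8),18,105.9)
im,d,p=cap('wrist','w3.png')
E
```

```text
time_s: 3.62
eef_pos: [555.9, 174.6, 23.1]
ee_rot: [0.001, 0.602, 0.799, 0.001]
force: [0.9, -0.2, 0.4]
grip_width: 0.991
pos [555.9 174.6  23.1] toolx yaw 106.04 lin(tool) [ 0.8 -2.3  5.1] rot [ 0.003  -0.      0.0025]
```

View pics/w3.png

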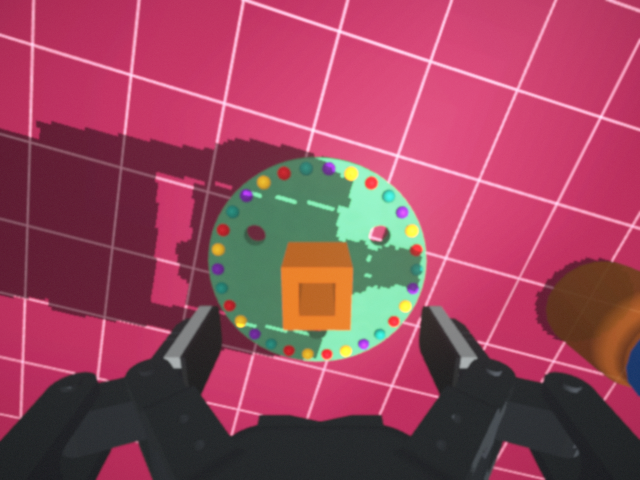

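```bash
python3 -m creep '[{"grip":85,"linear":[0.5,-2,4],"rot":[0.003,0,0]},{"grip":60,"linear":[0,0,0],"rot":[0,0,0]},{"grip":45,"linear":[0,0,0],"rot":[0,0,0]},{"grip":38,"linear":[0,0,0],"rot":[0,0,0]},{"grip":30,"linear":[0,0,0],"rot":[0,0,0]},{"grip":30,"linear":[0,0,0],"rot":[0,0,0]},{"grip":30,"linear":[0,0,0],"rot":[0,0,0]},{"grip":30,"linear":[0,0,0],"rot":[0,0,0]}]' 40
python3 - <<'E'
from h import *
plan((553.5,174.8),18,105.9)
im,d,p=cap('wrist','w4.png')
E
```

```text
time_s: 4.33
eef_pos: [553.8, 174.5, 18.8]
ee_rot: [0.0, 0.602, 0.799, 0.0]
force: [0.6, -0.5, 1.0]
grip_width: 0.352
pos [553.8 174.5  18.8] toolx yaw 106.04 lin(tool) [ 0.3 -0.2  0.8] rot [0.0001 0.     0.0025]
```

View pics/w4.png

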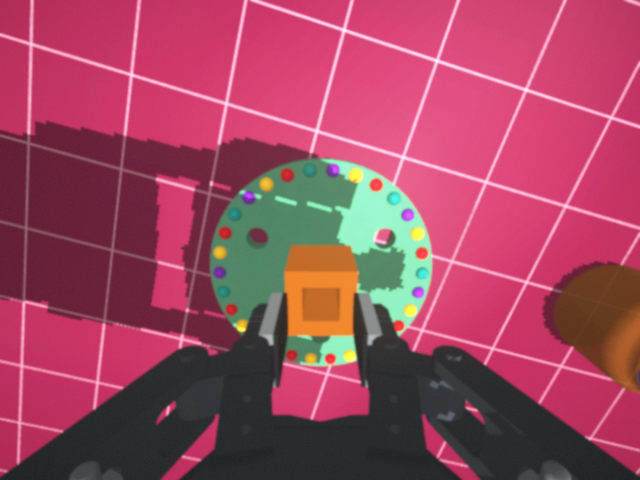

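```bash
python3 -m creep '[{"grip":20,"linear":[0,0,0],"rot":[0,0,0]},{"grip":20,"linear":[0,0,0],"rot":[0,0,0]},{"grip":20,"linear":[0,0,0],"rot":[0,0,0]}]' 50
python3 -m creep '[{"grip":10,"linear":[0,0,0],"rot":[0,0,0]},{"grip":10,"linear":[0,0,0],"rot":[0,0,0]},{"grip":10,"linear":[0,0,0],"rot":[0,0,0]}]' 60
```

```text
time_s: 4.63
eef_pos: [553.7, 174.5, 18.8]
ee_rot: [0.0, 0.602, 0.799, 0.0]
force: [-0.8, 0.1, -0.3]
grip_width: 0.236
time_s: 4.88
eef_pos: [553.7, 174.5, 18.8]
ee_rot: [-0.0, 0.602, 0.799, 0.0]
force: [0.4, -0.9, 0.7]
grip_width: 0.112
```

```bash
python3 - <<'E'
from h import *
cap('wrist','w5.png')
im,d,p=cap('side')
u,v=proj(p,(553,174,50)); print(u,v); u,v=int(u),int(v)
cv2.imwrite('pics/s5.png',cv2.resize(im[max(0,v-90):v+40,u-80:u+80],None,fx=4,fy=4,interpolation=cv2.INTER_CUBIC)[:,:,::-1])
E
```

```text
313.4572403853222 190.0655282884407
```

View pics/w5.png

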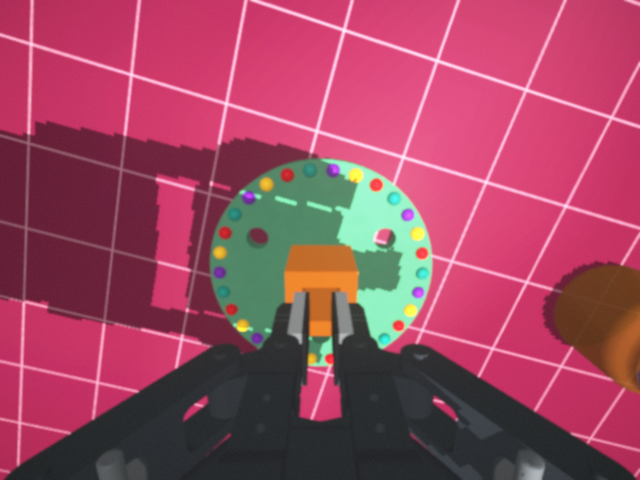

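View pics/s5.png

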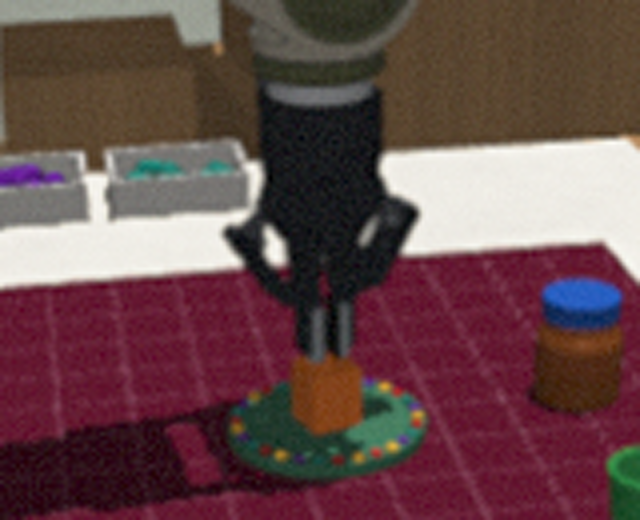

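The fingers closed without gripping. In the side view their tips sit at the grip's top or behind it. I'll check the geometry against the depth.

```bash
python3 - <<'E'
from h import *
im,d,p=cap('wrist')
s,R,pp=tool()
for k in (0,20,40): print('tcp -',k,proj(p,pp-R[:,2]*k).round(1))
def pt(u,v):
    o,r=ray(p,u,v); f=np.array(p['R'])@r; return (o+r*d[v,u]/f[2]).round(1)
for u,v in [(320,260),(320,285),(320,325),(298,302),(298,315),(298,330),(342,302),(342,315),(300,350),(320,240),(400,260)]: print((u,v),d[v,u],pt(u,v), 'tool',(R.T@(pt(u,v)-pp)).round(1))
im,d,p=cap('side')
U,V=313-80,190-90
for a,b in [(318,350),(345,345),(318,320),(345,320),(320,380),(340,400),(310,250)]:
    u,v=U+a//4,V+b//4; print('side',(a,b),pt(u,v),im[v,u])
E
```

```text
tcp - 0 [319.1 278.3]
tcp - 20 [319. 294.]
tcp - 40 [318.8 313.5]
(320, 260) 174.01164 [549.5 191.2  35.3] tool [ 17.2   0.6 -16.5]
(320, 285) 161.33716 [551.3 184.8  50.7] tool [ 10.5   0.5 -31.9]
(320, 325) 167.61728 [557.2 164.4  50.9] tool [-10.7   0.6 -32.1]
(298, 302) 143.5285 [542.3 182.9  69.2] tool [ 11.2  -8.7 -50.4]
(298, 315) 131.36415 [542.8 184.1  81.6] tool [ 12.2  -7.8 -62.8]
(298, 330) 121.87945 [543.5 183.9  91.7] tool [ 11.8  -7.2 -72.9]
(342, 302) 143.11264 [559.9 188.2  69.5] tool [ 11.4   9.7 -50.7]
(342, 315) 132.83069 [559.3 188.   80.3] tool [ 11.4   9.1 -61.5]
(300, 350) 118.060585 [545.6 179.9  97.1] tool [  7.4  -6.3 -78.3]
(320, 240) 196.77734 [548.7 194.   10.4] tool [20.1  0.6  8.4]
(400, 260) 200.4607 [596.8 195.1  10.4] tool [ 7.9 47.1  8.4]
side (318, 350) [547.7 163.5  63.7] [83 86 89]
side (345, 345) [566.3 166.1  63.7] [78 81 81]
side (318, 320) [546.9 155.8  86.4] [89 93 93]
side (345, 320) [566.2 164.5  81. ] [82 84 87]
side (320, 380) [548.2 152.8  46.2] [131  71  29]
side (340, 400) [561.8 157.6  28.5] [129  64  22]
side (310, 250) [542.7 154.3 135.2] [23 23 23]
```

Both depth views put the real fingertips about 40 mm above the reported TCP, so they closed above the grip. I'll measure the tip height more exactly.

```bash
python3 - <<'E'
from h import *
im,d,p=cap('wrist')
s,R,pp=tool()
def pt(p,d,u,v):
    o,r=ray(p,u,v); f=np.array(p['R'])@r; return (o+r*d[v,u]/f[2]).round(1)
for u in (297,301,340,345):
    for v in range(286,300,2): print((u,v),im[v,u],(R.T@(pt(p,d,u,v)-pp)).round(1))
im,d,p=cap('side')
for u in (312,319):
    for v in range(180,196,1): print('side',(u,v),im[v,u],pt(p,d,u,v))
E
```

```text
(297, 286) [241 137  45] [  9.9 -10.3 -31.8]
(297, 288) [241 136  46] [  8.5 -10.4 -31. ]
(297, 290) [237 137  60] [  7.8 -10.4 -31.7]
(297, 292) [178 138 117] [ 11.6  -9.6 -41.8]
(297, 294) [140 141 140] [ 11.1  -9.5 -42.8]
(297, 296) [141 143 142] [ 11.3  -9.4 -45.1]
(297, 298) [138 140 140] [ 11.4  -9.2 -47.2]
(301, 286) [240 136  45] [  9.9  -8.4 -31.8]
(301, 288) [233 128  44] [  9.   -8.4 -32.1]
(301, 290) [226 128  60] [  7.6  -8.5 -31.3]
(301, 292) [170 135 117] [ 11.6  -7.8 -41.6]
(301, 294) [141 140 140] [ 11.6  -7.7 -43.7]
(301, 296) [140 141 140] [ 11.1  -7.7 -44.6]
(301, 298) [142 143 142] [ 11.   -7.6 -46.3]
(340, 286) [239 136  48] [ 10.3   9.8 -32.7]
(340, 288) [225 124  48] [  7.5  10.2 -29. ]
(340, 290) [217 123  60] [  6.7  10.1 -29.5]
(340, 292) [164 135 117] [ 11.2   9.4 -40.8]
(340, 294) [142 143 142] [ 10.8   9.3 -42.2]
(340, 296) [140 144 142] [ 10.4   9.3 -43.3]
(340, 298) [141 144 143] [ 11.1   9.1 -46.4]
(345, 286) [241 139  50] [  9.7  12.3 -31.4]
(345, 288) [241 138  48] [  9.1  12.3 -32.2]
(345, 290) [237 139  60] [  7.4  12.4 -30.9]
(345, 292) [188 138 
[... 999 characters left out ...]
] [566.3 165.2  78. ]
side (319, 182) [74 78 81] [566.6 167.1  74.4]
side (319, 183) [79 81 82] [566.7 167.7  71.4]
side (319, 184) [77 82 82] [566.1 164.8  69.9]
side (319, 185) [73 80 82] [566.3 165.9  66.6]
side (319, 186) [82 86 88] [566.2 165.6  64. ]
side (319, 187) [89 83 86] [565.9 164.   61.9]
side (319, 188) [87 71 79] [566.2 165.9  58.2]
side (319, 189) [101  60  51] [568.2 177.9  49.9]
side (319, 190) [111  61  33] [567.  171.   50.3]
side (319, 191) [111  57  13] [566.1 165.8  49.9]
side (319, 192) [124  64  32] [564.8 158.3  50.6]
side (319, 193) [126  64  25] [565.2 160.8  46.6]
side (319, 194) [131  67  26] [564.6 158.   45.1]
side (319, 195) [131  66  24] [564.9 159.7  41.4]
```

The real tips sit about 40 mm behind the reported TCP, with no sideways error. So I need to be about 45 mm lower: a reported z of about -26 puts the tips near z = 16 to 18. I'll open, descend and re-grasp.

```bash
python3 -m creep '[{"grip":85,"linear":[0,0,-8],"rot":[0,0,0]},{"grip":85,"linear":[0,0,0],"rot":[0,0,0]},{"grip":85,"linear":[0,0,0],"rot":[0,0,0]},{"grip":85,"linear":[0,0,0],"rot":[0,0,0]},{"grip":85,"linear":[0,0,0],"rot":[0,0,0]},{"grip":85,"linear":[0,0,0],"rot":[0,0,0]},{"grip":85,"linear":[0,0,0],"rot":[0,0,0]},{"grip":85,"linear":[0,0,0],"rot":[0,0,0]}]' 40
python3 - <<'E'
from h import *
plan((553.7,174.7),-26,105.9)
im,d,p=cap('wrist','w6.png')
E
```

```text
time_s: 5.85
eef_pos: [553.7, 174.5, 26.7]
ee_rot: [-0.0, 0.602, 0.799, -0.0]
force: [-0.9, 0.2, -0.7]
grip_width: 0.997
pos [553.7 174.5  26.7] toolx yaw 106.04 lin(tool) [ 0.2  0.1 52.7] rot [-0.0001 -0.      0.0025]
```

View pics/w6.png

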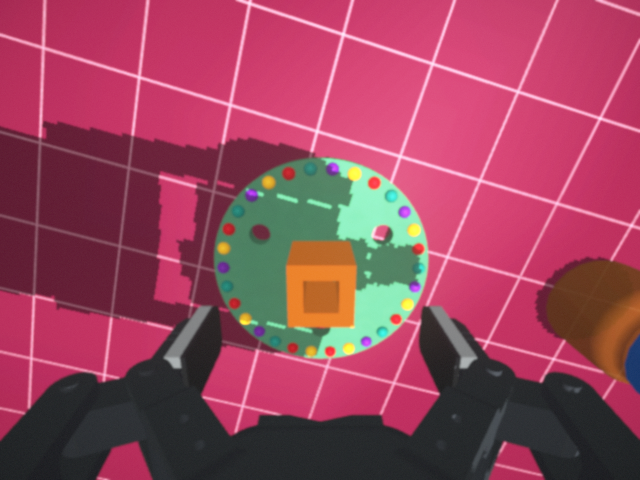

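```bash
python3 -m creep '[{"grip":85,"linear":[0,0,14],"rot":[0,0,0]},{"grip":85,"linear":[0,0,14],"rot":[0,0,0]},{"grip":85,"linear":[0,0,10],"rot":[0,0,0]},{"grip":85,"linear":[0,0,0],"rot":[0,0,0]}]' 40
python3 - <<'E'
from h import *
print(sensors.sense()['wrist_torque'])
E
python3 -m creep '[{"grip":85,"linear":[0,0,8],"rot":[0,0,0]},{"grip":85,"linear":[0,0,5],"rot":[0,0,0]},{"grip":85,"linear":[0,0,0],"rot":[0,0,0]},{"grip":85,"linear":[0,0,0],"rot":[0,0,0]}]' 40
python3 - <<'E'
from h import *
plan((553.7,174.7),-26,105.9)
cap('wrist','w7.png')
im,d,p=cap('side')
u,v=313,190
cv2.imwrite('pics/s7.png',cv2.resize(im[max(0,v-90):v+40,u-80:u+80],None,fx=4,fy=4,interpolation=cv2.INTER_CUBIC)[:,:,::-1])
E
```

```text
time_s: 6.23
eef_pos: [552.4, 174.4, -13.2]
ee_rot: [-0.001, 0.602, 0.799, -0.001]
force: [-0.5, -0.5, -0.4]
grip_width: 0.997
[-0.00795661  0.0013806   0.03561277]
time_s: 6.57
eef_pos: [553.8, 174.6, -24.1]
ee_rot: [-0.0, 0.602, 0.799, -0.0]
force: [-1.0, -0.4, 0.9]
grip_width: 0.994
pos [553.8 174.6 -24.1] toolx yaw 106.04 lin(tool) [ 0.2 -0.   1.9] rot [-0.     -0.      0.0025]
```

View pics/s7.png

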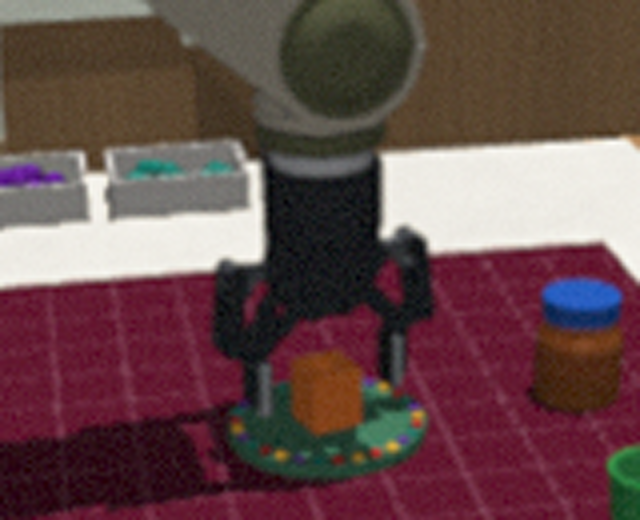

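View pics/w7.png

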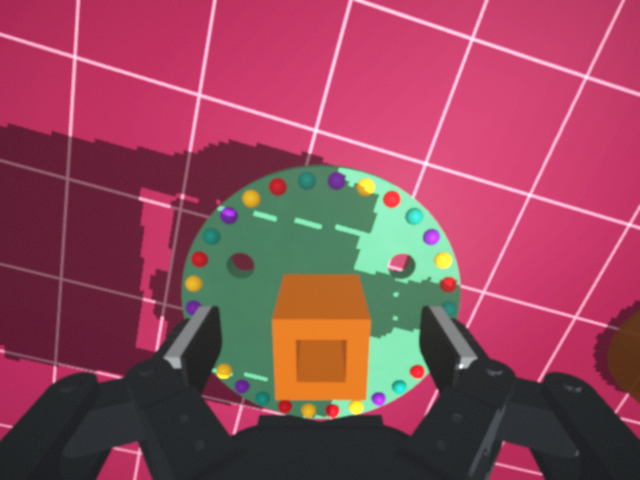

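The fingers now straddle the grip, which is clearly between them in both views.

```bash
python3 -m creep '[{"grip":60,"linear":[0,0,0],"rot":[0,0,0]},{"grip":45,"linear":[0,0,0],"rot":[0,0,0]},{"grip":38,"linear":[0,0,0],"rot":[0,0,0]},{"grip":25,"linear":[0,0,0],"rot":[0,0,0]},{"grip":25,"linear":[0,0,0],"rot":[0,0,0]},{"grip":25,"linear":[0,0,0],"rot":[0,0,0]},{"grip":25,"linear":[0,0,0],"rot":[0,0,0]},{"grip":25,"linear":[0,0,0],"rot":[0,0,0]}]' 50
python3 - <<'E'
from h import *
s=tool()[0]; print(s['force'],s['wrist_torque'])
E
python3 -m creep '[{"grip":20,"linear":[0,0,0],"rot":[0,0,0]},{"grip":20,"linear":[0,0,-3],"rot":[0,0,0]},{"grip":20,"linear":[0,0,-5],"rot":[0,0,0]},{"grip":20,"linear":[0,0,-10],"rot":[0,0,0]},{"grip":20,"linear":[0,0,-15],"rot":[0,0,0]},{"grip":20,"linear":[0,0,0],"rot":[0,0,0]}]' 60
python3 - <<'E'
from h import *
s=tool()[0]; print(s['force'],s['wrist_torque'])
cap('wrist','w8.png')
E
```

```text
time_s: 7.33
eef_pos: [554.0, 174.6, -24.0]
ee_rot: [0.0, 0.602, 0.799, 0.0]
force: [1.6, 1.5, 2.8]
grip_width: 0.393
[1.58707246 1.50893587 2.80569807] [ 0.02562176 -0.14856852  0.00523077]
time_s: 7.83
eef_pos: [555.1, 174.7, 11.6]
ee_rot: [0.002, 0.601, 0.799, 0.001]
force: [0.4, 0.0, -1.9]
grip_width: 0.388
[ 0.40974294  0.03562891 -1.94816439] [-0.00591013 -0.00026575  0.06054266]
```

View pics/w8.png

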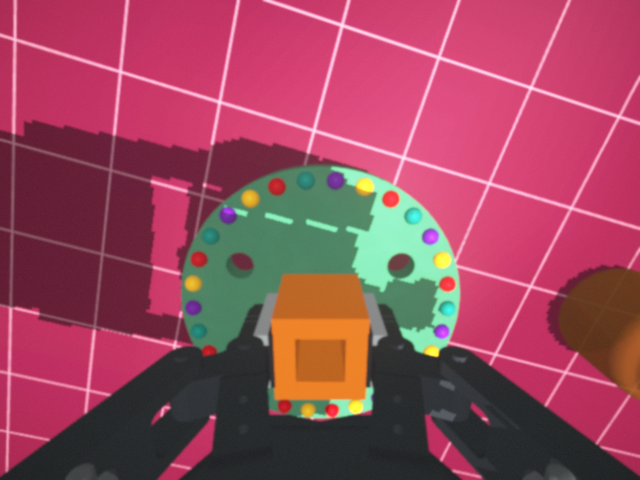

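The plate is lifted and its holes keep the same pixels, so there's no slip. Next I'll cross-check the stand centre and stud angle from top and side before carrying.

```bash
python3 -m creep '[{"grip":20,"linear":[0,0,-20],"rot":[0,0,0]},{"grip":20,"linear":[0,0,-20],"rot":[0,0,0]},{"grip":20,"linear":[0,0,-20],"rot":[0,0,0]},{"grip":20,"linear":[0,0,-20],"rot":[0,0,0]},{"grip":20,"linear":[0,0,0],"rot":[0,0,0]}]'
python3 - <<'E'
from h import *
im,d,p=cap('top'); im2,d2,p2=cap('side')
print('pin top cam',onplane(p,343.5,267.5,94).round(1))
cv2.imwrite('pics/st.png',cv2.resize(im2[230:310,270:370],None,fx=6,fy=6,interpolation=cv2.INTER_CUBIC)[:,:,::-1])
hsv=cv2.cvtColor(im2,cv2.COLOR_RGB2HSV); b=cv2.inRange(hsv,(12,130,90),(32,255,255)); b[:,:275]=0;b[:,365:]=0;b[:230]=0;b[310:]=0
for c in cv2.findContours(b,0,1)[0]:
    M=cv2.moments(c)
    if M['m00']>1: u,v=M['m10']/M['m00'],M['m01']/M['m00']; print(round(u,1),round(v,1),cv2.boundingRect(c),onplane(p2,u,v,69).round(1))
for X in [(508.5,-152.7,60),(508.5,-152.7,94),(468.8,-139.1,68),(516.4,-193.3,68),(540.3,-125.7,68)]: print(X,proj(p2,X).round(1))
plan((508.5,-152.7),95,100.9)
E
```

```text
time_s: 8.3
eef_pos: [555.3, 174.8, 91.9]
ee_rot: [0.002, 0.601, 0.799, 0.002]
force: [1.5, 0.2, -2.8]
grip_width: 0.39
pin top cam [ 508.8 -153.7   94. ]
328.1 265.9 (327, 262, 4, 9) [ 518.3 -198.8   69. ]
297.9 252.4 (296, 249, 5, 8) [ 470.4 -143.1   69. ]
333.3 244.3 (331, 241, 5, 8) [ 542.8 -127.2   69. ]
(508.5, -152.7, 60) [318.4 256.9]
(508.5, -152.7, 94) [318.2 241.8]
(468.8, -139.1, 68) [296.8 251.8]
(516.4, -193.3, 68) [326.5 264.8]
(540.3, -125.7, 68) [331.9 244.5]
pos [553.4 174.5  87.9] toolx yaw 106.04 lin(tool) [-302.1 -133.6   -7. ] rot [-0.0006 -0.0001  0.0898]
```

View pics/st.png

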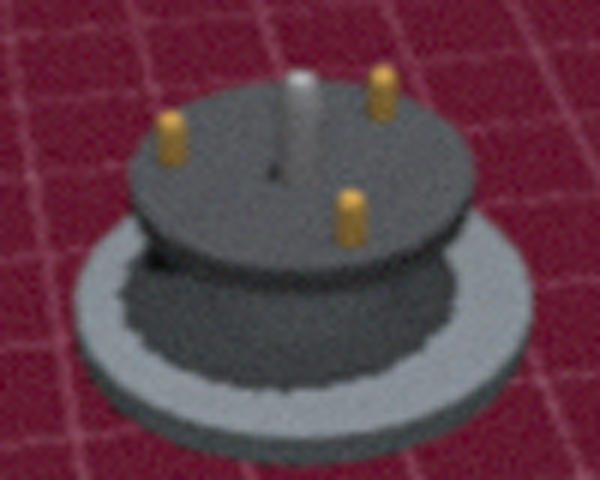

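```bash
python3 -m creep '[{"grip":20,"linear":[-14,-6,-2],"rot":[0,0,0]},{"grip":20,"linear":[-27,-12,-2],"rot":[0,0,0]},{"grip":20,"linear":[-27,-12,-2],"rot":[0,0,0]},{"grip":20,"linear":[-27,-12,-2],"rot":[0,0,0]},{"grip":20,"linear":[-27,-12,0],"rot":[0,0,0]},{"grip":20,"linear":[-27,-12,0],"rot":[0,0,0]},{"grip":20,"linear":[-27,-12,0],"rot":[0,0,0]},{"grip":20,"linear":[-27,-12,0],"rot":[0,0,0]},{"grip":20,"linear":[-27,-12,0],"rot":[0,0,0]},{"grip":20,"linear":[-27,-12,0],"rot":[0,0,0]},{"grip":20,"linear":[-27,-12,0],"rot":[0,0,0]},{"grip":20,"linear":[-14,-6,0],"rot":[0,0,0]}]'
python3 -m creep '[{"grip":20,"linear":[0,0,0],"rot":[0,0,0]},{"grip":20,"linear":[0,0,0],"rot":[0,0,0]}]'
python3 - <<'E'
from h import *
s=sensors.sense(); print(s['force'],s['wrist_torque'],s['joints'].round(2))
plan((510,-152.7),84,101)
im,d,p=cap('wrist','w9.png')
im,d,p=cap('side')
cv2.imwrite('pics/s9.png',cv2.resize(im[150:310,230:410],None,fx=4,fy=4,interpolation=cv2.INTER_CUBIC)[:,:,::-1])
E
```

```text
time_s: 9.4
eef_pos: [507.8, -150.8, 94.7]
ee_rot: [-0.001, 0.602, 0.798, -0.001]
force: [-0.6, -0.3, -4.0]
grip_width: 0.391
time_s: 9.57
eef_pos: [508.3, -148.3, 95.0]
ee_rot: [-0.002, 0.602, 0.798, -0.0]
force: [0.4, 0.3, -5.0]
grip_width: 0.39
[ 0.37814416  0.34219049 -4.99141082] [ 0.01850876 -0.00141489  0.04937229] [-0.51  0.42  1.62  0.    1.1  -0.78]
pos [ 508.3 -148.3   95. ] toolx yaw 105.95 lin(tool) [-4.7  0.5 11. ] rot [-0.0022 -0.0023  0.0864]
```

View pics/s9.png

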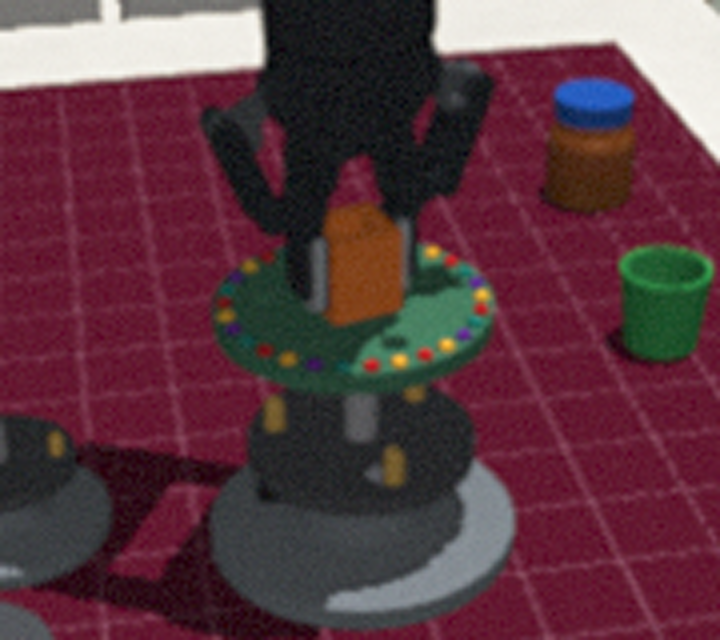

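View pics/w9.png

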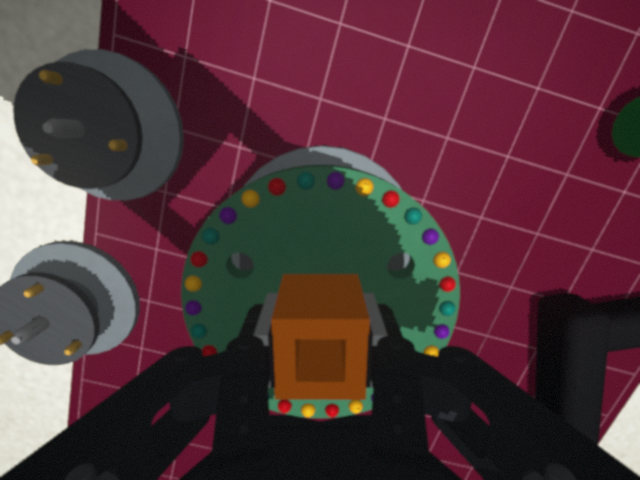

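```bash
python3 - <<'E'
from h import *
p=imaging.camera_params('side')
for X in [(508.3,-148.3,129),(508.3,-148.3,119),(508.5,-152.7,94),(510,-152.7,94),(510.5,-154,94),(510.5,-154,0),(510,-152.7,0)]: print(X,proj(p,X).round(2))
E
```

```text
(508.3, -148.3, 129) [317.43 224.45]
(508.3, -148.3, 119) [317.51 229.15]
(508.5, -152.7, 94) [318.2  241.82]
(510, -152.7, 94) [318.98 241.74]
(510.5, -154, 94) [319.36 242.07]
(510.5, -154, 0) [319.92 282.38]
(510, -152.7, 0) [319.56 282.02]
```

```bash
python3 -m creep '[{"grip":20,"linear":[-4.5,1,0],"rot":[-0.002,-0.002,0]},{"grip":20,"linear":[0,0,0],"rot":[0,0,0]},{"grip":20,"linear":[0,0,6],"rot":[0,0,0]},{"grip":20,"linear":[0,0,6],"rot":[0,0,0]},{"grip":20,"linear":[0,0,5],"rot":[0,0,0]},{"grip":20,"linear":[0,0,0],"rot":[0,0,0]},{"grip":20,"linear":[0,0,0],"rot":[0,0,0]}]'
python3 - <<'E'
from h import *
s=sensors.sense(); print(s['force'],s['wrist_torque'])
plan((510.2,-152.7),66,101)
im,d,p=cap('side')
cv2.imwrite('pics/s10.png',cv2.resize(im[150:310,230:410],None,fx=4,fy=4,interpolation=cv2.INTER_CUBIC)[:,:,::-1])
E
```

```text
time_s: 10.25
eef_pos: [511.2, -152.2, 79.3]
ee_rot: [0.001, 0.601, 0.799, 0.0]
force: [0.4, 0.4, -3.9]
grip_width: 0.391
[ 0.3734142   0.39834913 -3.9407773 ] [0.02623974 0.03788098 0.03677555]
pos [ 511.2 -152.2   79.3] toolx yaw 106.05 lin(tool) [-0.2 -1.1 13.3] rot [0.0013 0.0012 0.0881]
```

View pics/s10.png

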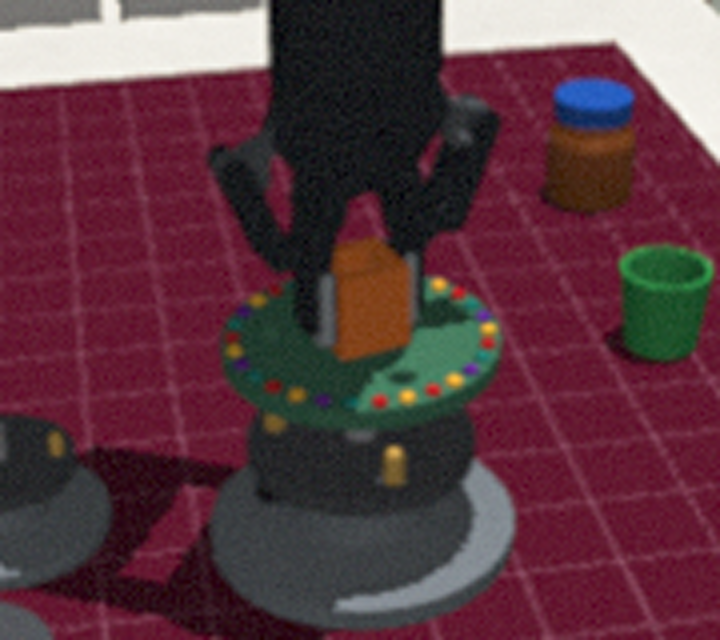

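```bash
python3 -m creep '[{"grip":20,"linear":[0,-0.7,4],"rot":[0.001,0.001,0]},{"grip":20,"linear":[0,0,4],"rot":[0,0,0]},{"grip":20,"linear":[0,0,3],"rot":[0,0,0]},{"grip":20,"linear":[0,0,2],"rot":[0,0,0]},{"grip":20,"linear":[0,0,0],"rot":[0,0,0]},{"grip":20,"linear":[0,0,0],"rot":[0,0,0]}]'
python3 - <<'E'
from h import *
s=sensors.sense(); print(s['force'],s['wrist_torque'])
plan((510.2,-152.7),58,101)
im,d,p=cap('wrist')
cv2.imwrite('pics/w11.png',cv2.resize(im[230:430,220:420],None,fx=3,fy=3,interpolation=cv2.INTER_CUBIC)[:,:,::-1])
E
```

```text
time_s: 10.8
eef_pos: [510.8, -152.6, 66.7]
ee_rot: [0.001, 0.602, 0.799, 0.0]
force: [0.2, -0.4, -3.4]
grip_width: 0.391
[ 0.23201633 -0.38880958 -3.43778761] [-0.0190389  -0.00991996 -0.00271292]
pos [ 510.8 -152.6   66.7] toolx yaw 106.04 lin(tool) [ 0.1 -0.6  8.7] rot [0.0009 0.0008 0.0879]
```

View pics/w11.png

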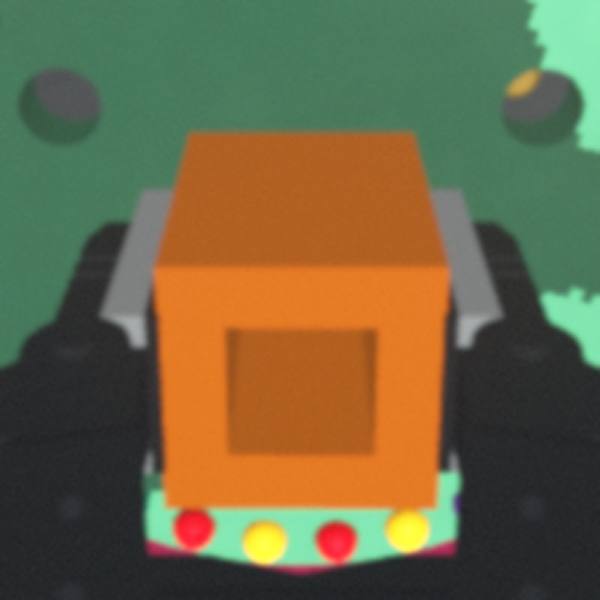

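No contact force, and a stud already shows at the top-left of the right-hand hole, so the angle is slightly off as expected. I'll lower onto the full pin diameter, still above the studs.

```bash
python3 -m creep '[{"grip":20,"linear":[0,-0.5,2],"rot":[0.001,0.001,0]},{"grip":20,"linear":[0,0,2],"rot":[0,0,0]},{"grip":20,"linear":[0,0,2],"rot":[0,0,0]},{"grip":20,"linear":[0,0,2],"rot":[0,0,0]},{"grip":20,"linear":[0,0,0],"rot":[0,0,0]},{"grip":20,"linear":[0,0,0],"rot":[0,0,0]}]'
python3 - <<'E'
from h import *
s=sensors.sense(); print(s['force'],s['wrist_torque'])
plan((510.2,-152.7),58,101)
E
```

```text
time_s: 11.35
eef_pos: [510.3, -152.7, 58.7]
ee_rot: [-0.0, 0.602, 0.799, -0.0]
force: [-0.5, 0.8, -3.5]
grip_width: 0.39
[-0.5493284   0.80392315 -3.5440719 ] [ 0.00799143  0.00512233 -0.02397859]
pos [ 510.3 -152.7   58.7] toolx yaw 106.04 lin(tool) [ 0.  -0.1  0.7] rot [-0.0002 -0.0002  0.088 ]
```

The pin is in the bore with no force. Now I'll turn gently by about 0.088 rad.

```bash
python3 -m creep '[{"grip":20,"linear":[0,0,0],"rot":[0,0,0.022]},{"grip":20,"linear":[0,0,0],"rot":[0,0,0.022]},{"grip":20,"linear":[0,0,0],"rot":[0,0,0.022]},{"grip":20,"linear":[0,0,0],"rot":[0,0,0.022]},{"grip":20,"linear":[0,0,0],"rot":[0,0,0]},{"grip":20,"linear":[0,0,0],"rot":[0,0,0]}]'
python3 - <<'E'
from h import *
s=sensors.sense(); print(s['force'],s['wrist_torque'])
plan((510.2,-152.7),58,101)
im,d,p=cap('wrist')
cv2.imwrite('pics/w12.png',cv2.resize(im[230:300,220:420],None,fx=4,fy=4,interpolation=cv2.INTER_CUBIC)[:,:,::-1])
# predicted stud tops and hole rims in pixels
s,R,pp=tool()
for a in (161,41): 
    X=np.array([510.2,-152.7,76])+42*np.array([np.cos(np.radians(a)),np.sin(np.radians(a)),0]); print('stud pix',a,(proj(p,X)-[220,230])*4)
E
```

```text
time_s: 11.85
eef_pos: [510.3, -152.8, 58.8]
ee_rot: [0.0, 0.636, 0.772, 0.0]
force: [0.5, 0.1, -3.4]
grip_width: 0.39
[ 0.49990899  0.06862964 -3.3592473 ] [0.01414855 0.05910528 0.0054098 ]
pos [ 510.3 -152.8   58.8] toolx yaw 101.0 lin(tool) [ 0.1 -0.1  0.8] rot [ 0.0001  0.0001 -0.    ]
stud pix 161 [104.21209578  93.32425759]
stud pix 41 [685.98195508  93.08830142]
```

View pics/w12.png

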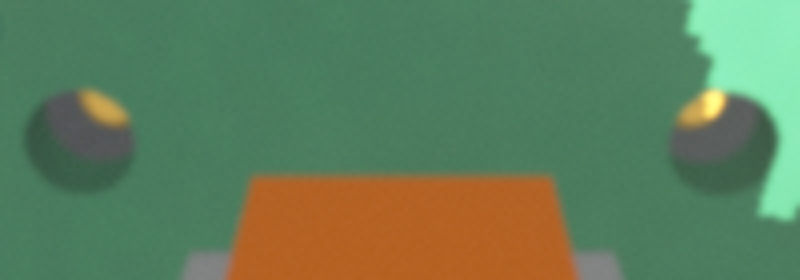

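Both holes show their studs mirror-symmetrically, at crop (104,105) and (703,107), so the angle is right. I'll lower in small steps.

```bash
python3 -m creep '[{"grip":20,"linear":[0,0,2],"rot":[0,0,0]},{"grip":20,"linear":[0,0,2],"rot":[0,0,0]},{"grip":20,"linear":[0,0,2],"rot":[0,0,0]},{"grip":20,"linear":[0,0,1],"rot":[0,0,0]},{"grip":20,"linear":[0,0,0],"rot":[0,0,0]},{"grip":20,"linear":[0,0,0],"rot":[0,0,0]}]'
python3 -m creep '[{"grip":20,"linear":[0,0,1],"rot":[0,0,0]},{"grip":20,"linear":[0,0,1],"rot":[0,0,0]},{"grip":20,"linear":[0,0,1],"rot":[0,0,0]},{"grip":20,"linear":[0,0,0],"rot":[0,0,0]},{"grip":20,"linear":[0,0,0],"rot":[0,0,0]}]'
python3 - <<'E'
from h import *
s=sensors.sense(); print(s['force'],s['wrist_torque'])
plan((510.2,-152.7),36,101)
im,d,p=cap('wrist')
cv2.imwrite('pics/w13.png',cv2.resize(im[230:300,220:420],None,fx=4,fy=4,interpolation=cv2.INTER_CUBIC)[:,:,::-1])
E
```

```text
time_s: 12.4
eef_pos: [510.3, -152.8, 51.7]
ee_rot: [-0.0, 0.636, 0.772, -0.0]
force: [0.5, 0.1, -3.0]
grip_width: 0.393
time_s: 12.82
eef_pos: [510.3, -152.8, 48.7]
ee_rot: [-0.0, 0.636, 0.772, -0.0]
force: [0.4, 0.3, -4.1]
grip_width: 0.389
[ 0.4294659   0.25662755 -4.12564895] [ 0.02198913 -0.0169222  -0.00836879]
pos [ 510.3 -152.8   48.7] toolx yaw 101.0 lin(tool) [ 0.1 -0.1 12.7] rot [-0.0001 -0.0001 -0.    ]
```

View pics/w13.png

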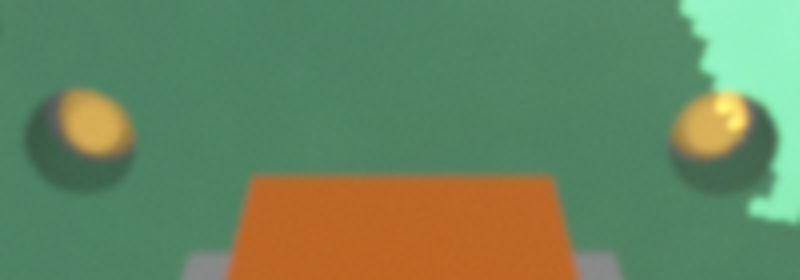

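The stud tips are now entering both holes with no force. Continuing down.

```bash
python3 -m creep '[{"grip":20,"linear":[0,0,1],"rot":[0,0,0]},{"grip":20,"linear":[0,0,1],"rot":[0,0,0]},{"grip":20,"linear":[0,0,1],"rot":[0,0,0]},{"grip":20,"linear":[0,0,1],"rot":[0,0,0]},{"grip":20,"linear":[0,0,0],"rot":[0,0,0]},{"grip":20,"linear":[0,0,0],"rot":[0,0,0]}]'
python3 -m creep '[{"grip":20,"linear":[0,0,1],"rot":[0,0,0]},{"grip":20,"linear":[0,0,1],"rot":[0,0,0]},{"grip":20,"linear":[0,0,1],"rot":[0,0,0]},{"grip":20,"linear":[0,0,1],"rot":[0,0,0]},{"grip":20,"linear":[0,0,0],"rot":[0,0,0]},{"grip":20,"linear":[0,0,0],"rot":[0,0,0]}]'
python3 -m creep '[{"grip":20,"linear":[0,0,1],"rot":[0,0,0]},{"grip":20,"linear":[0,0,1],"rot":[0,0,0]},{"grip":20,"linear":[0,0,0.5],"rot":[0,0,0]},{"grip":20,"linear":[0,0,0],"rot":[0,0,0]},{"grip":20,"linear":[0,0,0],"rot":[0,0,0]}]'
```

```text
time_s: 13.37
eef_pos: [510.3, -152.7, 44.7]
ee_rot: [-0.0, 0.636, 0.772, -0.0]
force: [-0.6, 0.3, -3.9]
grip_width: 0.39
time_s: 13.87
eef_pos: [510.3, -152.7, 40.7]
ee_rot: [-0.0, 0.636, 0.772, -0.0]
force: [-0.8, -0.9, -4.9]
grip_width: 0.387
time_s: 14.28
eef_pos: [510.3, -152.7, 38.3]
ee_rot: [-0.0, 0.636, 0.772, 0.0]
force: [-0.2, -0.1, -3.9]
grip_width: 0.39
```

Underside is at about 62 mm. Now the last couple of millimetres, in half-millimetre steps until contact shows.

```bash
python3 -m creep '[{"grip":20,"linear":[0,0,0.5],"rot":[0,0,0]},{"grip":20,"linear":[0,0,0.5],"rot":[0,0,0]},{"grip":20,"linear":[0,0,0.5],"rot":[0,0,0]},{"grip":20,"linear":[0,0,0],"rot":[0,0,0]},{"grip":20,"linear":[0,0,0],"rot":[0,0,0]}]'
python3 -m creep '[{"grip":20,"linear":[0,0,0.5],"rot":[0,0,0]},{"grip":20,"linear":[0,0,0],"rot":[0,0,0]},{"grip":20,"linear":[0,0,0],"rot":[0,0,0]}]'
python3 -m creep '[{"grip":20,"linear":[0,0,0.5],"rot":[0,0,0]},{"grip":20,"linear":[0,0,0],"rot":[0,0,0]},{"grip":20,"linear":[0,0,0],"rot":[0,0,0]}]'
```

```text
time_s: 14.7
eef_pos: [510.3, -152.7, 36.8]
ee_rot: [-0.0, 0.636, 0.772, -0.0]
force: [0.4, 0.7, -3.6]
grip_width: 0.392
time_s: 14.95
eef_pos: [510.3, -152.8, 36.3]
ee_rot: [0.0, 0.636, 0.772, 0.0]
force: [-1.0, -0.1, -3.9]
grip_width: 0.39
time_s: 15.2
eef_pos: [510.4, -152.8, 36.1]
ee_rot: [0.0, 0.636, 0.772, 0.0]
force: [-1.5, 0.7, 1.4]
grip_width: 0.388
```

Contact at an underside of about 60 mm: the force rose from -3.9 N to +1.4 N. A slight further push, then a look.

```bash
python3 -m creep '[{"grip":20,"linear":[0,0,0.4],"rot":[0,0,0]},{"grip":20,"linear":[0,0,0],"rot":[0,0,0]},{"grip":20,"linear":[0,0,0],"rot":[0,0,0]}]'
python3 - <<'E'
from h import *
print(sensors.sense()['wrist_torque'])
im,d,p=cap('side')
cv2.imwrite('pics/s14.png',cv2.resize(im[170:310,260:380],None,fx=4,fy=4,interpolation=cv2.INTER_CUBIC)[:,:,::-1])
E
```

```text
time_s: 15.45
eef_pos: [510.4, -152.8, 36.0]
ee_rot: [0.0, 0.636, 0.772, -0.0]
force: [-4.2, 0.8, 4.6]
grip_width: 0.393
[0.23990329 0.45817736 0.00237322]
```

View pics/s14.png

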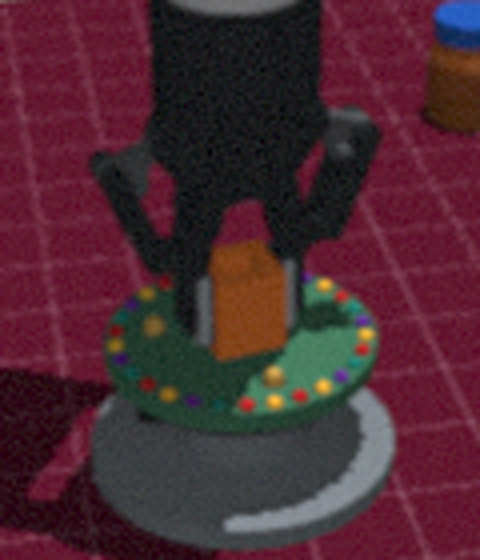

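The studs poke up through the plate at crop (155,325) and (275,377), and the disc lies on the flange. Releasing gently, then rising straight up.

```bash
python3 -m creep '[{"grip":36,"linear":[0,0,-0.4],"rot":[0,0,0]},{"grip":40,"linear":[0,0,0],"rot":[0,0,0]},{"grip":48,"linear":[0,0,0],"rot":[0,0,0]},{"grip":60,"linear":[0,0,0],"rot":[0,0,0]},{"grip":70,"linear":[0,0,0],"rot":[0,0,0]},{"grip":70,"linear":[0,0,0],"rot":[0,0,0]},{"grip":70,"linear":[0,0,0],"rot":[0,0,0]}]' 20
python3 - <<'E'
from h import *
s=sensors.sense();print(s['force'],s['wrist_torque'])
cap('wrist','w15.png')
E
```

```text
time_s: 16.08
eef_pos: [510.4, -152.8, 35.8]
ee_rot: [0.0, 0.636, 0.772, 0.0]
force: [-0.2, -0.6, -0.0]
grip_width: 0.818
[-0.1759365  -0.63748271 -0.00103419] [-0.01063808  0.04928736  0.05724535]
```

View pics/w15.png

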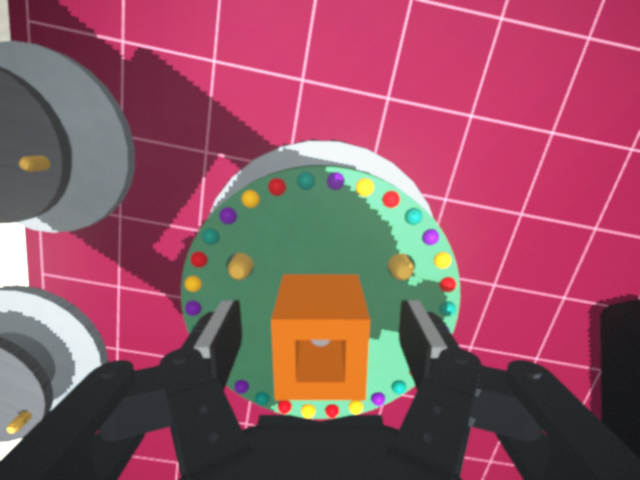

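The jaws are clear of the grip, both visible studs stand centred in their holes, at (240,265) and (401,265), and the pin tip shows in the bore. Retreating upward.

```bash
python3 -m creep '[{"grip":80,"linear":[0,0,-10],"rot":[0,0,0]},{"grip":80,"linear":[0,0,-20],"rot":[0,0,0]},{"grip":80,"linear":[0,0,-30],"rot":[0,0,0]},{"grip":80,"linear":[0,0,-30],"rot":[0,0,0]},{"grip":80,"linear":[0,0,-30],"rot":[0,0,0]},{"grip":80,"linear":[0,0,-20],"rot":[0,0,0]},{"grip":80,"linear":[30,0,0],"rot":[0,0,0]},{"grip":80,"linear":[35,0,0],"rot":[0,0,0]},{"grip":80,"linear":[35,0,0],"rot":[0,0,0]},{"grip":80,"linear":[35,0,0],"rot":[0,0,0]},{"grip":80,"linear":[35,0,0],"rot":[0,0,0]},{"grip":80,"linear":[0,0,0],"rot":[0,0,0]}]'
python3 - <<'E'
from h import *
def pt(p,d,u,v):
    o,r=ray(p,u,v); f=np.array(p['R'])@r; return (o+r*d[v,u]/f[2])
im,d,p=cap('top','t16.png')
# heights of disc around centre from depth (green pixels)
hsv=cv2.cvtColor(im,cv2.COLOR_RGB2HSV); g=cv2.inRange(hsv,(60,60,40),(90,255,255)); 
pts=np.array([pt(p,d,u,v) for v,u in zip(*np.nonzero(g)) if abs(u-340)<42 and abs(v-272)<42]); 
A=np.c_[pts[:,0]-510,pts[:,1]+152,np.ones(len(pts))]; k=np.linalg.lstsq(A,pts[:,2],rcond=None)[0]; print('disc plane slope,z',k.round(4),len(pts))
im,d,p=cap('side','s16.png')
E
```

```text
time_s: 17.13
eef_pos: [476.6, 18.7, 176.8]
ee_rot: [-0.0, 0.634, 0.773, 0.001]
force: [-0.4, -1.0, 0.2]
grip_width: 0.94
disc plane slope,z [-0.1464  0.1758 71.2724] 2709
```

View pics/t16.png

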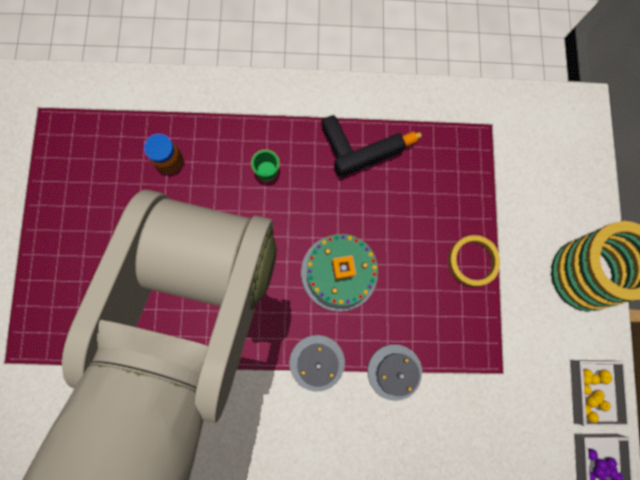

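View pics/s16.png

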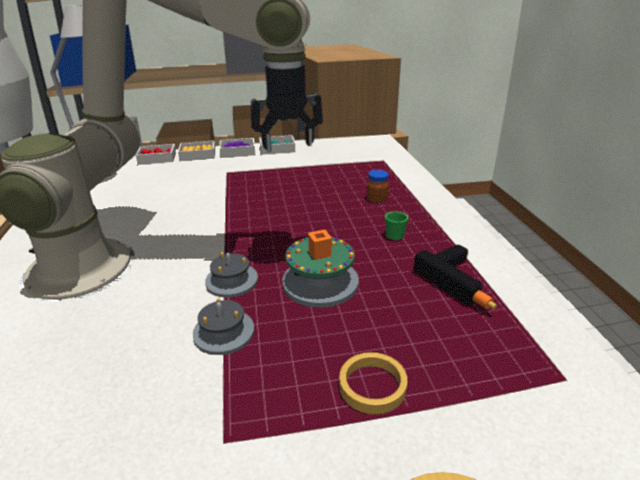

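The plate lies on the stand and the bystanders haven't moved. The plane fit shows a suspicious slope, probably from pixels of the lower foot or the rim. I'll redo it with a clean annulus.

```bash
python3 - <<'E'
from h import *
im,d,p=cap('top')
a=np.radians(np.arange(0,360,10)); pts=[]
for r in (30,36,50):
    for t in a:
        X=np.array([509,-153.5,70])+r*np.array([np.cos(t),np.sin(t),0]); u,v=proj(p,X).round().astype(int)
        o,q=ray(p,u,v); f=np.array(p['R'])@q; pts.append(o+q*d[v,u]/f[2])
pts=np.array(pts); A=np.c_[pts[:,0]-509,pts[:,1]+153.5,np.ones(len(pts))]; w=np.ones(len(pts),bool)
for _ in range(6):
    k=np.linalg.lstsq(A[w],pts[w,2],rcond=None)[0]; w=np.abs(pts[:,2]-A@k)<max(2.0,2*np.median(np.abs(pts[:,2]-A@k)))
print(k.round(4),w.sum(),len(w),np.median(pts[:,2]))
cv2.imwrite('pics/t17.png',cv2.resize(im[225:320,290:390],None,fx=6,fy=6,interpolation=cv2.INTER_CUBIC)[:,:,::-1])
E
```

```text
[-2.10000e-03  2.10000e-03  7.04151e+01] 93 108 70.5310804453838
```

View pics/t17.png

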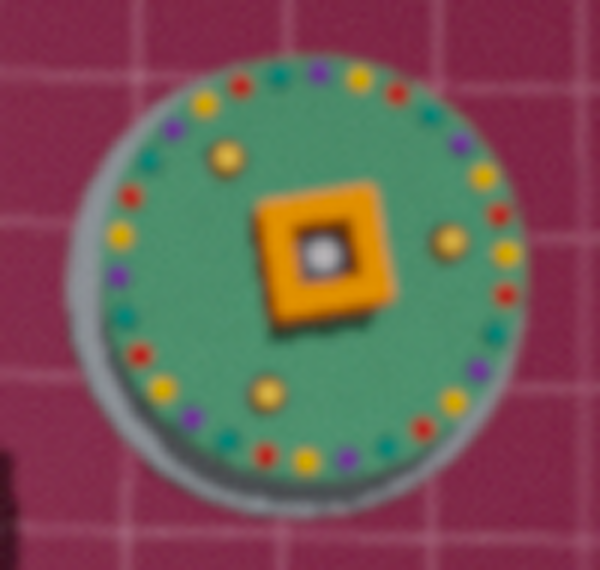

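The plate top is at 70.4 mm (70 expected) and flat to 0.2 %. All three studs stand through their holes and the pin is in the bore. Handing in.

```bash
python3 -c "
from rig import ctrl; print(ctrl.finish_job())"
```

```text
the job is handed in; nothing more can be done
None
```

The green plate is fitted on the largest turntable, and I let go and handed the job in at about 17 s. I picked it up by the grip and lowered it over the centre pin. I then turned it about 5° until the holes lined up with the studs, and slid it down until it touched the flange (about 5 N at most).

**Last checks:**
- **Height and tilt:** the disc top measures 70.4 mm (70 expected), with a tilt of about 0.2 %.
- **Fit:** all three studs stand through their holes and the pin is in the bore.
- **Surroundings:** the gripper is clear of everything, and in the last pictures the cup, jar, bangle and glue gun look unmoved.

**What failed or disagreed:**
- **First grasp:** it closed on nothing just above the grip. The real fingertips sit about 40 mm behind the reported TCP, so I allowed for that and grasped again; nothing was moved.
- **First flatness check:** it gave a false slope, most likely because stray pixels were included. The cleaner check gave the values above.
- **Cameras:** the top and wrist cameras disagreed by about 2 mm, which is within calibration.

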